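# Sweep copper crimp sleeves through the tray's gate into the feed slot

### The job

With the fingertips, sweep the three copper sleeves across the feed tray and out through the narrow gate, one at a time, so that each has dropped and settled in the slot before the next one goes in. Only push them along the tray floor, gently: do not pinch them or lift them, and leave the steel plug gauge standing where it is and the other things on the bench alone.

Things in the scene. Friction and masses are not known exactly. Their poses are not given: they have to be found in the camera images.
- tray: feed tray, fixed (place and yaw vary). Origin on the bench under its middle, z up. Flat floor 50 mm above the bench, x -115 to 115, y -100 to 100 mm in the tray's frame, inside 6 mm thick aluminium walls that stand 24 mm above the floor. The -y wall has the gate, a gap 34 mm wide in its middle. The floor ends at that wall's inner face (y = -100)
- gate (a point): middle of the gate at the edge of the tray floor, at floor height (x 0, y -100, z 50 mm in the tray's frame); axes as the tray's: sleeves go out along -y. The slot begins right at this edge, between the gate's posts; a sleeve whose centre is pushed past the edge tips over and drops in
- slot (a point): centre of the slot's bottom (x 0, y -145, z 4 mm in the tray's frame), axes as the tray's. The slot is 36 mm wide (x), runs from the gate's edge to y = -190 mm, and its bottom is 46 mm below the tray floor; its side walls stand 8 mm and its end wall 24 mm above the floor's level
- sleeve0: short copper crimp sleeve (a tube standing on end), 24 mm outside diameter, 16 mm bore, 12 mm tall, about 27 g, loose on the tray floor; origin at its centre, 6 mm above the floor it stands on; z is the tube's axis
- sleeve1: short copper crimp sleeve (a tube standing on end), 24 mm outside diameter, 16 mm bore, 12 mm tall, about 27 g, loose on the tray floor; origin at its centre, 6 mm above the floor it stands on; z is the tube's axis
- sleeve2: short copper crimp sleeve (a tube standing on end), 24 mm outside diameter, 16 mm bore, 12 mm tall, about 27 g, loose on the tray floor; origin at its centre, 6 mm above the floor it stands on; z is the tube's axis
- gauge: steel plug gauge standing upright in the tray near the wall opposite the gate: 22 mm across for its lower 26 mm, then a 14 mm pin, 48 mm tall in all, 0.12 kg, loose; origin at the centre of its underside. To be left standing
- jar: amber glass jar with a white cap standing on the bench off the slot's side of the tray (-y), 60 mm across, 75 mm tall, loose; origin at the centre of its underside. To be left alone
- screwdriver: screwdriver about 200 mm long lying on the bench at the other side (+y), loose. To be left alone

How it is judged (in metres and radians):
On the way, in this order (a step that is already met when the one before it is completed fails the run):
1. one sleeve (any of them) has dropped into the slot while the other two are still on the tray floor ((((z of sleeve0 in the frame of tray between 0 and 0.043 m and y of sleeve0 in the frame of tray between -0.192 and -0.1 m and x of sleeve0 in the frame of tray between -0.02 and 0.02 m) and (z of sleeve1 in the frame of tray above 0.048 m and y of sleeve1 in the frame of tray between -0.1 and 0.1 m and x of sleeve1 in the frame of tray between -0.115 and 0.115 m) and (z of sleeve2 in the frame of tray above 0.048 m and y of sleeve2 in the frame of tray between -0.1 and 0.1 m and x of sleeve2 in the frame of tray between -0.115 and 0.115 m)) or ((z of sleeve0 in the frame of tray above 0.048 m and y of sleeve0 in the frame of tray between -0.1 and 0.1 m and x of sleeve0 in the frame of tray between -0.115 and 0.115 m) and (z of sleeve1 in the frame of tray between 0 and 0.043 m and y of sleeve1 in the frame of tray between -0.192 and -0.1 m and x of sleeve1 in the frame of tray between -0.02 and 0.02 m) and (z of sleeve2 in the frame of tray above 0.048 m and y of sleeve2 in the frame of tray between -0.1 and 0.1 m and x of sleeve2 in the frame of tray between -0.115 and 0.115 m)) or ((z of sleeve0 in the frame of tray above 0.048 m and y of sleeve0 in the frame of tray between -0.1 and 0.1 m and x of sleeve0 in the frame of tray between -0.115 and 0.115 m) and (z of sleeve1 in the frame of tray above 0.048 m and y of sleeve1 in the frame of tray between -0.1 and 0.1 m and x of sleeve1 in the frame of tray between -0.115 and 0.115 m) and (z of sleeve2 in the frame of tray between 0 and 0.043 m and y of sleeve2 in the frame of tray between -0.192 and -0.1 m and x of sleeve2 in the frame of tray between -0.02 and 0.02 m)))), for 0.2 s.
2. a second sleeve has dropped into the slot while the third is still on the tray floor ((((z of sleeve0 in the frame of tray between 0 and 0.043 m and y of sleeve0 in the frame of tray between -0.192 and -0.1 m and x of sleeve0 in the frame of tray between -0.02 and 0.02 m) and (z of sleeve1 in the frame of tray between 0 and 0.043 m and y of sleeve1 in the frame of tray between -0.192 and -0.1 m and x of sleeve1 in the frame of tray between -0.02 and 0.02 m) and (z of sleeve2 in the frame of tray above 0.048 m and y of sleeve2 in the frame of tray between -0.1 and 0.1 m and x of sleeve2 in the frame of tray between -0.115 and 0.115 m)) or ((z of sleeve0 in the frame of tray between 0 and 0.043 m and y of sleeve0 in the frame of tray between -0.192 and -0.1 m and x of sleeve0 in the frame of tray between -0.02 and 0.02 m) and (z of sleeve1 in the frame of tray above 0.048 m and y of sleeve1 in the frame of tray between -0.1 and 0.1 m and x of sleeve1 in the frame of tray between -0.115 and 0.115 m) and (z of sleeve2 in the frame of tray between 0 and 0.043 m and y of sleeve2 in the frame of tray between -0.192 and -0.1 m and x of sleeve2 in the frame of tray between -0.02 and 0.02 m)) or ((z of sleeve0 in the frame of tray above 0.048 m and y of sleeve0 in the frame of tray between -0.1 and 0.1 m and x of sleeve0 in the frame of tray between -0.115 and 0.115 m) and (z of sleeve1 in the frame of tray between 0 and 0.043 m and y of sleeve1 in the frame of tray between -0.192 and -0.1 m and x of sleeve1 in the frame of tray between -0.02 and 0.02 m) and (z of sleeve2 in the frame of tray between 0 and 0.043 m and y of sleeve2 in the frame of tray between -0.192 and -0.1 m and x of sleeve2 in the frame of tray between -0.02 and 0.02 m)))), for 0.2 s.
At the end, for the whole second after the job is handed in: All three sleeves lie at rest in the slot, their centres at least 7 mm below the tray floor level and between the slot's walls; the plug gauge stands upright within 15 mm of where it was (z of sleeve0 in the frame of tray between 0 and 0.043 m and y of sleeve0 in the frame of tray between -0.192 and -0.1 m and x of sleeve0 in the frame of tray between -0.02 and 0.02 m and z of sleeve1 in the frame of tray between 0 and 0.043 m and y of sleeve1 in the frame of tray between -0.192 and -0.1 m and x of sleeve1 in the frame of tray between -0.02 and 0.02 m and z of sleeve2 in the frame of tray between 0 and 0.043 m and y of sleeve2 in the frame of tray between -0.192 and -0.1 m and x of sleeve2 in the frame of tray between -0.02 and 0.02 m and linear speed of each of sleeve0, sleeve1, sleeve2 below 0.02 m/s and distance of gauge from where it was at the start of the episode below 0.015 m and angle between gauge's own z axis and vertical below 0.2 rad); the robot touches nothing.
It fails at once if a sleeve is lifted (its centre more than 22 mm above the tray floor, when 6 mm is its place) (z of any of sleeve0, sleeve1, sleeve2 in the frame of tray above 0.072 m).
It fails at once if a sleeve is pinched or pressed by the fingers with more than 15 N (contact force between the fingers and sleeve0 above 15 N or contact force between the fingers and sleeve1 above 15 N or contact force between the fingers and sleeve2 above 15 N).
It fails at once if the plug gauge is knocked over or moved more than 15 mm (distance of gauge from where it was at the start of the episode above 0.015 m or angle between gauge's own z axis and vertical above 0.4 rad).
It fails at once if the jar or the screwdriver is moved more than 15 mm (distance of any of jar, screwdriver from where it was at the start of the episode above 0.015 m).
It also fails if it takes over 58 s, if anything falls off the work surface, if the arm or the gripper's body presses on something with over 40 N, if the wrist force passes 120 N, or if a joint passes its speed limit or range.

### The arm

A 6-joint arm with a two-finger parallel gripper is mounted at the origin on the work surface. World frame = base frame: x ahead of the robot, y to its left, z up, the work surface at z = 0. Lengths are in m, angles in degrees, forces in N, time in s.
With the tool pointing down it reaches from about 0.3 to 0.85 m from the base axis. Payload 5.4 kg.
Tool frame: the origin (TCP) lies at the very end of the fingers, on their centre line; the grasp point (between the pads) lies env.tcp_to_grasp behind it (env.tcp_to_grasp is the distance from the TCP to the grasp point, in m); z points along the fingers, y is the line along which they close (so a half turn about z gives the same grasp; the last joint's range is limited). The gripper opens to 85 mm and grips with 20 to 120 N. Pads are 22 mm wide; open, the fingers measure 114 mm over their backs; the gripper's body (76 mm by 85 mm) begins 54 mm behind the grasp point. The pads swing forward as they close: fully open they stand 13 mm farther back than shut.
Start: joints at [63.478, 9.076, 91.501, -0, 79.423, -12.038], TCP at [0.144, 0.557, 0.231] pointing down, gripper open.
Joint ranges: [-166.64, 166.64], [-54.1, 131.32], [10.49, 154.53], [-73.88, 253.88], [9.74, 151.15], [-171.62, 171.62]. Speed limits (degrees/s): [147.25, 147.25, 180, 180, 180, 180].

### API

Orientations are given as a 3x3 rotation matrix whose columns are the frame's x, y, z axes.
In Python, from bench import env, imaging gives the robot as it stands.
- The arm moves only by the tool apply_moves, never from a script. Its argument "commands" is a list of rows, each a list of 3 entries, a list of its own where there are three numbers: the opening, from 0 (shut) to 1 (fully open), then the shift along the tool's x, y, z in units of 0.75 m (1.0 is 0.75 m), then the turn about the tool's z in units of 90 degrees (1.0 is 90 degrees). In form: [[hand, [tx, ty, tz], roll], ...]. A call has 1 to 12 rows; each row is the pose to reach, as a shift and turn from the pose commanded when the call began, along the tool's axes at that moment; what a row does not reach only later rows make up. A row lasts 1/12 s, in which the tool goes at most 41.7 mm and 7.16 degrees, less where a joint would pass 70% of its speed; a pose out of reach is approached as far as the arm can. A call with a number of a shift or a turn outside -1 to 1 is refused whole. A call with a gripper value outside its range is refused whole. The fingers move at their own pace and stop on an object; the grip force is fixed at half the most. Time passes only in rows, so rows that repeat a pose let the fingers close. It gives the time, the measured TCP pose, the force, the opening and the grip force at its end, in the units of the state.
- env.sense(): the state, without advancing time (a new reading comes with each control period).
- imaging.capture(name): name is "scene" or "top" or "wrist"; returns a dict with "pixels" (480x640x3 uint8, red, green, blue), "intrinsics" (3x3 intrinsics, pixels), "view" (4x4, takes a point from world to camera coordinates). Camera axes: x right, y up, looking along -z (the intrinsics and any distortion apply to the point x, -y, -z); pixel columns grow to the right and rows downward; lengths in m; the calibration is good to about 2 mm. The wrist camera is an equidistant fisheye: a pixel r from the principal point sees the ray r / f radians off the axis. A picture is of the moment at which its call begins. There is no depth.
- env.job_done(): hands the job in; it is judged then, once.
The state is a dict: "time_s": time; "qpos": joint angles; "qd": joint speeds; "tau": joint torques, N m; "tool_pos": TCP position; "ee_rot": TCP orientation; "force": force on the tool from outside, world axes, zero at the start; "ft_torque": the same for the moment, N m; "gripper_width": finger opening in m; "finger_force": force on a finger pad.
Only numpy, scipy, OpenCV 4.12 (cv2) and the standard library are available. Lean on these libraries where they do the work, as an engineer would, in place of code of your own. Each camera call takes 0.05 s, during which the arm holds its last target. There are 200 camera calls.

## Working session

There is one attempt and no reset: what is moved stays moved. The work goes in short steps, Python scripts to look and compute and a tool call to move; the robot and the scene stay as the last step left them, time stands still between calls to the robot, and variables do not carry over. Pictures are saved under pics/ and viewed, at most 10 in all, crops included, and the job is handed in when it is done.

Besides the shell and the picture viewer there is one more tool, called after "Emit:" as name(argument=value, ...), one argument or row to a line, values as JSON. apply_moves: Moves the arm, as the interface text tells. Its arguments: {"type":"object","properties":{"commands":{"type":"array"}},"required":["commands"]}

```bash
mkdir -p pics; ls; python3 - <<'E'
from bench import env, imaging
import cv2
s=env.sense(); print({k:s[k] for k in('time_s','tool_pos','ee_rot','gripper_width')}, env.tcp_to_grasp)
for n in('top','scene'):
    c=imaging.capture(n); cv2.imwrite(f'pics/{n}0.png',c['pixels'][:,:,::-1]); print(n,c['intrinsics'],c['view'],[k for k in c])
E
```

```text
pics
{'time_s': 0.0, 'tool_pos': array([0.14355434, 0.55615898, 0.23028667]), 'ee_rot': array([[-9.68217434e-01,  2.50108444e-01, -8.76264387e-04],
       [ 2.50109636e-01,  9.68215961e-01, -1.73831499e-03],
       [ 4.13645909e-04, -1.90222905e-03, -9.99998105e-01]]), 'gripper_width': 0.08555161152617537} 0.0187
top [[465.53344217   0.         310.9374752 ]
 [  0.         465.53344217 241.81062713]
 [  0.           0.           1.        ]] [[-1.25906191e-02 -9.99609986e-01 -2.49269396e-02  2.79684502e-04]
 [ 9.81409635e-01 -1.71282432e-02  1.91158969e-01 -5.67721010e-01]
 [-1.91511369e-01 -2.20567289e-02  9.81242527e-01 -9.75970574e-01]
 [ 0.00000000e+00  0.00000000e+00  0.00000000e+00  1.00000000e+00]] ['pixels', 'intrinsics', 'view']
scene [[568.55023742   0.         321.61524479]
 [  0.         568.55023742 242.43405317]
 [  0.           0.           1.        ]] [[ 0.55756004  0.82990903 -0.01943722 -0.28844352]
 [-0.5733298   0.40190376  0.71397921  0.26601749]
 [ 0.60034968 -0.38694234  0.69989705 -1.55238612]
 [ 0.          0.          0.          1.        ]] ['pixels', 'intrinsics', 'view']
```

View pics/top0.png

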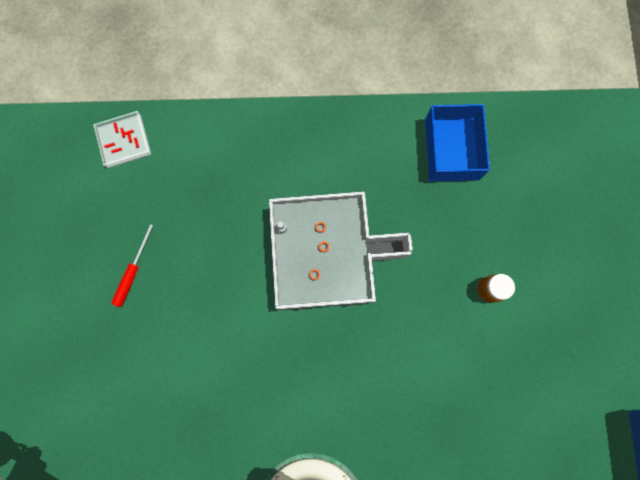

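View pics/scene0.png

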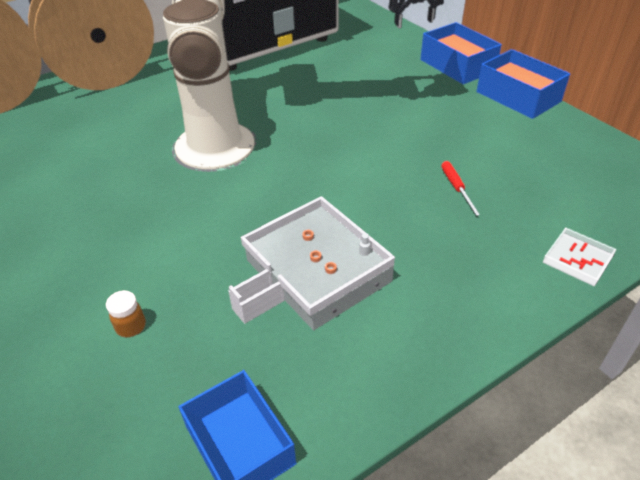

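The top view shows the tray with its gate to the right at about (370,247) and the slot ending near (411,244). The sleeves are at (320,227), (323,247) and (314,274), and the gauge is at (281,227). The scene view agrees, and nothing stands in the tray apart from the sleeves and gauge.

```bash
cat > h.py <<'E'
import numpy as np, cv2
from bench import env, imaging
def ray(c,px,z):
    K,V=c['intrinsics'],c['view']; R,t=V[:3,:3],V[:3,3]; C=-R.T@t
    px=np.atleast_2d(px).astype(float)
    d=np.c_[(px[:,0]-K[0,2])/K[0,0],-(px[:,1]-K[1,2])/K[1,1],-np.ones(len(px))]@R
    return (C+d*((z-C[2])/d[:,2])[:,None])[:,:2]
def sleeves(c,z=0.060,amin=20):
    hsv=cv2.cvtColor(c['pixels'],cv2.COLOR_RGB2HSV); h,s,v=cv2.split(hsv)
    m=(((h<16)|(h>174))&(s>90)&(v>60)).astype(np.uint8)
    out=[]
    for k in cv2.findContours(m,cv2.RETR_EXTERNAL,cv2.CHAIN_APPROX_NONE)[0]:
        if cv2.contourArea(k)>amin:
            (u,w),r=cv2.minEnclosingCircle(k); out.append((u,w,r,*ray(c,(u,w),z)[0]))
    return out
E
python3 - <<'E'
from h import *
for n in('top','scene'):
    c=imaging.capture(n); V=c['view']; print(n,'C',-V[:3,:3].T@V[:3,3])
    for s in sleeves(c): print(np.round(s,3))
    if n=='top': 
        hsv=cv2.cvtColor(c['pixels'],cv2.COLOR_RGB2HSV)
        m=((hsv[...,1]<45)&(hsv[...,2]>90)).astype(np.uint8); m[:175]=0;m[330:]=0;m[:,:255]=0;m[:,430:]=0
        m=cv2.morphologyEx(m,cv2.MORPH_CLOSE,np.ones((25,25)))
        o=cv2.morphologyEx(m,cv2.MORPH_OPEN,np.ones((41,41)))
        for nm,mm in(('all',m),('tray',o)):
            k=max(cv2.findContours(mm,cv2.RETR_EXTERNAL,cv2.CHAIN_APPROX_NONE)[0],key=cv2.contourArea)
            w=(ray(c,k[:,0],0.074)*1000).astype(np.float32); r=cv2.minAreaRect(w); print(nm,r,cv2.boxPoints(r)); print(k[:,0].min(0),k[:,0].max(0))
        g=c['pixels'][180:320,255:425]; cv2.imwrite('pics/crop.png',cv2.resize(g[:,:,::-1],None,fx=4.5,fy=4.2,interpolation=cv2.INTER_CUBIC))
    print()
E
```

```text
top C [ 0.37026093 -0.03097121  1.06619577]
[ 4.90500e+02  2.89833e+02  1.26340e+01  4.55000e-01 -3.91000e-01]
[ 3.14125e+02  2.74125e+02  5.66000e+00  4.95000e-01 -1.40000e-02]
[125.    285.     23.022   0.478   0.399]
[ 3.2350e+02  2.4625e+02  5.5510e+00  5.5600e-01 -3.6000e-02]
[ 3.20191e+02  2.26676e+02  5.45500e+00  6.00000e-01 -2.90000e-02]
[116.    150.      5.385   0.791   0.441]
[109.    144.5     5.22    0.805   0.458]
[136.5   142.      5.22    0.81    0.394]
[125.5   135.      8.902   0.828   0.421]
[115.5   127.      5.22    0.848   0.446]
all ((550.3440551757812, -74.20724487304688), (244.9135284423828, 303.10260009765625), 3.53072190284729) [[ 418.78665   69.51505]
 [ 437.4528  -233.01224]
 [ 681.9015  -217.92953]
 [ 663.23535   84.59775]]
[269 192] [412 309]
tray ((547.3417358398438, -32.80226135253906), (244.28099060058594, 222.0281524658203), 0.22045192122459412) [[ 424.77502    77.74104 ]
 [ 425.62927  -144.28548 ]
 [ 669.90845  -143.34557 ]
 [ 669.0542     78.680954]]
[271 195] [373 306]

scene C [ 1.24531485 -0.46821547  0.89097298]
[127.008 319.471  17.586   0.495  -0.417]
[ 3.305e+02  2.675e+02  5.701e+00  6.020e-01 -3.400e-02]
[5.8150e+02 2.6100e+02 2.1708e+01 8.7400e-01 3.8700e-01]
[ 3.1514e+02  2.5574e+02  5.5790e+00  5.5700e-01 -4.1000e-02]
[ 3.07643e+02  2.34786e+02  5.41500e+00  4.96000e-01 -2.00000e-02]
[4.52962e+02 1.75269e+02 1.68500e+01 5.23000e-01 3.71000e-01]
[5.2400e+02 7.5000e+01 2.7659e+01 2.9000e-01 8.7200e-01]
[4.6100e+02 4.4500e+01 2.1477e+01 3.7000e-02 8.6200e-01]
[5.52500e+02 6.95000e+01 1.10962e+02 3.17000e-01 9.65000e-01]
[71.115 55.5   90.209 -0.637 -0.189]
```

View pics/crop.png

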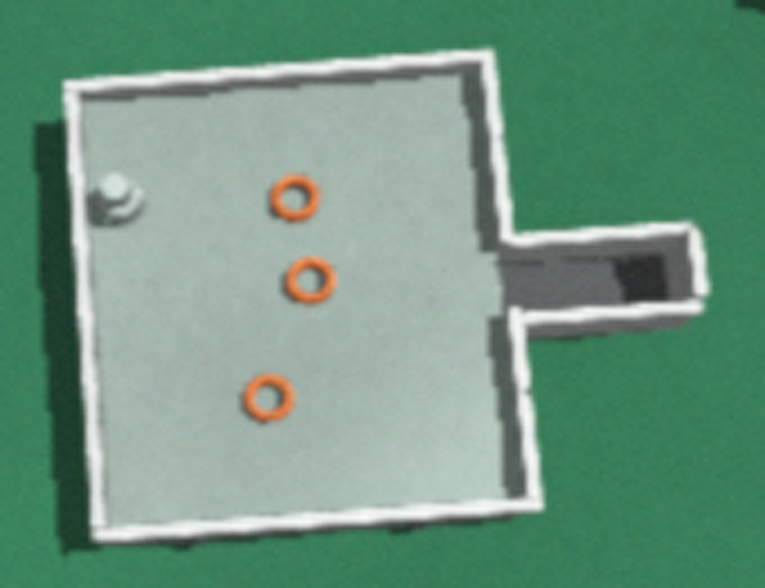

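The enlarged crop (4.5 by 4.2) gives the outer wall corners at (65,82), (494,50), (541,510) and (93,541). The gate posts are near (505,240) and (515,318). I'll fit the tray frame from these and cross-check it with the scene and wrist views.

```bash
cat >> h.py <<'E'
def crop2px(p): p=np.array(p,float); return np.c_[(p[:,0]+.5)/4.5-.5+255,(p[:,1]+.5)/4.2-.5+180]
E
python3 - <<'E'
from h import *
c=imaging.capture('top'); f=lambda p,z:ray(c,crop2px(p),z)*1000
P=f([(65,82),(494,50),(541,510),(93,541)],74)
print(P, [np.linalg.norm(P[i]-P[(i+1)%4]) for i in range(4)])
# tray frame: corners UL(+y far side) ; -y -> right in image ; 
T=np.array([[ -121,106],[-121,-106],[121,-106],[121,106.]]) 
for sg in(1,-1):
    M=T*[sg,1]; Mc=M-M.mean(0);Pc=P-P.mean(0); U,S,Vt=np.linalg.svd(Mc.T@Pc); R=(U@Vt).T
    print(sg,np.linalg.det(R)); 
    if np.linalg.det(R)>0:
        o=P.mean(0); print('o',o,'yaw',np.degrees(np.arctan2(R[1,0],R[0,0])),'res',P-(Mc@R.T+o))
        loc=lambda p:(np.atleast_2d(p)-o)@R
        print('gate posts',loc(f([(505,240),(515,318)],74)),'slot end',loc(f([(693,228),(704,308)],74)))
        print('gauge top',loc(f([(113,187)],98)))
        for s in sleeves(c): 
            if 290<s[0]<340: print('sleeve',loc(np.array(s[3:])*1000))
        np.savez('tray.npz',o=o,R=R)
w=imaging.capture('wrist'); cv2.imwrite('pics/w0.png',w['pixels'][:,:,::-1]); print(w['intrinsics'],w['view'])
c=imaging.capture('scene'); cv2.imwrite('pics/s1.png',cv2.resize(c['pixels'][180:340,220:410,::-1],None,fx=4,fy=3.7,interpolation=cv2.INTER_CUBIC))
E
```

```text
[[-21066.11227545  -8406.7575936 ]
 [-22042.86322927   7127.71401358]
 [ -4321.22433971   8134.47740045]
 [ -3399.69858975  -7353.96557653]] [np.float64(15565.148587157404), np.float64(17750.212884610144), np.float64(15515.833060428567), np.float64(17697.755325051225)]
1 -0.9999999999999992
-1 0.9999999999999992
o [-12707.47460854   -124.63293903] yaw -176.5950232535368 res [[-8244.14693809 -8169.12521645]
 [-9208.30655873  7153.72064011]
 [ 8271.75954002  8146.11090135]
 [ 9180.6939568  -7130.706325  ]]
gate posts [[ 1380.03052863 -7477.33281348]
 [-1634.72273333 -7542.58699346]] slot end [[  1331.06511239 -14140.37039667]
 [ -1758.63884478 -14179.72372407]]
gauge top [[10312.84820111  8124.39966937]]
sleeve [[-13185.70629632    674.07681449]]
sleeve [[-13245.55816645    699.13014923]]
sleeve [[-13290.11629408    695.28133929]]
[[371.64829954   0.         319.12871136]
 [  0.         371.64829954 239.35779965]
 [  0.           0.           1.        ]] [[ 0.25017395  0.96819958 -0.0016049  -0.57458762]
 [-0.92101063  0.23746891 -0.3087846   0.04145584]
 [-0.298584    0.07872799  0.95113064 -0.38040947]
 [ 0.          0.          0.          1.        ]]
```

View pics/w0.png

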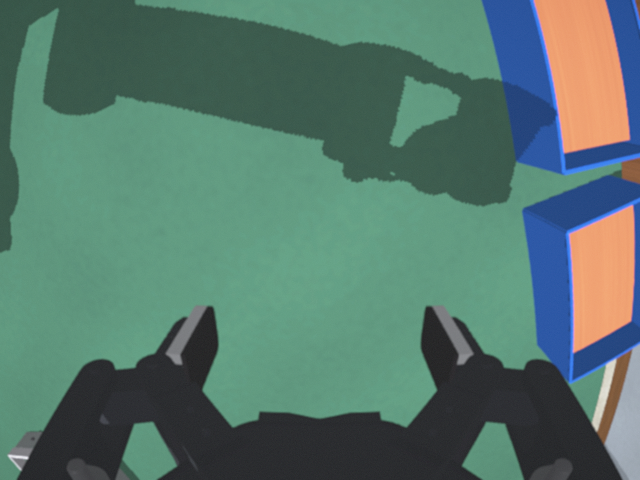

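The wrist view shows only the open fingers at about (200,330) and (440,330) over bare bench. It looks towards tool +x. I gave heights in mm where the ray function expects metres, so I'll redo the fit.

```bash
python3 - <<'E'
from h import *
c=imaging.capture('top'); f=lambda p,z:ray(c,crop2px(p),z/1000)*1000
P=f([(65,82),(494,50),(541,510),(93,541)],74)
print([np.linalg.norm(P[i]-P[(i+1)%4]) for i in range(4)])
M=np.array([[121,106],[121,-106],[-121,-106],[-121,106.]])
o=P.mean(0); U,S,Vt=np.linalg.svd(M.T@(P-o)); R=(U@Vt).T
print('o',o,'yaw',np.degrees(np.arctan2(R[1,0],R[0,0])),np.linalg.det(R),'res',P-(M@R.T+o))
loc=lambda p:np.round((np.atleast_2d(p)-o)@R,1)
print('gate posts',loc(f([(505,240),(515,318)],74)),'slot end',loc(f([(693,228),(704,308)],74)))
print('gauge top',loc(f([(113,187)],98)))
for s in sleeves(c): 
    if 290<s[0]<340: print('sleeve',loc(np.array(s[3:])*1000))
np.savez('tray.npz',o=o,R=R)
E
```

```text
[np.float64(211.7491976944287), np.float64(241.47494103093067), np.float64(211.07830636562218), np.float64(240.76130530253323)]
o [548.17121368 -29.69702678] yaw 3.4049767464632303 0.999999999999999 res [[-0.77932992 -0.32892676]
 [-0.08288563 -0.03504238]
 [ 0.40368646  0.64201485]
 [ 0.45852909 -0.27804571]]
gate posts [[  18.8 -101.7]
 [ -22.2 -102.6]] slot end [[  18.1 -192.4]
 [ -23.9 -192.9]]
gauge top [[55.8 83.6]]
sleeve [[-52.2  18.4]]
sleeve [[ 7.7 -6.6]]
sleeve [[52.2 -2.7]]
```

View pics/s1.png

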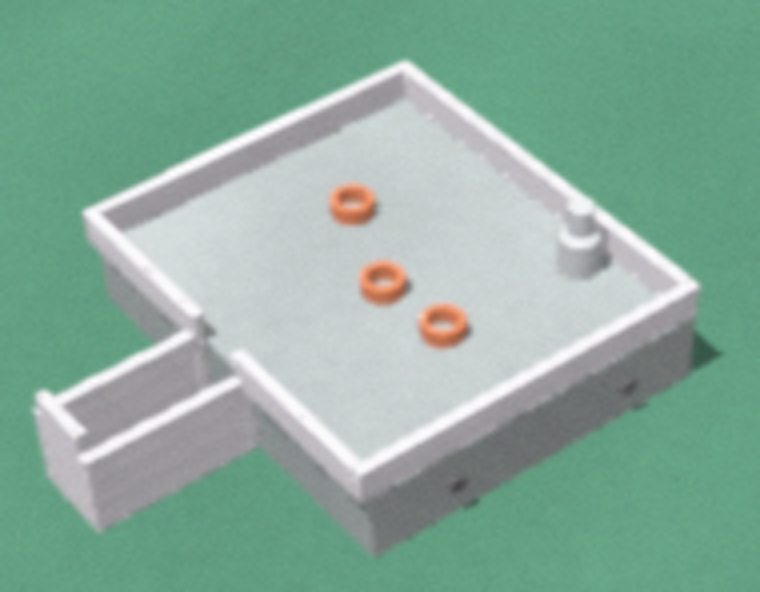

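The scene crop confirms the layout: gate at left (200,340), sleeves at (353,203), (383,282) and (443,325), and the gauge at (580,245). The measured tray is 211 × 241 mm outside, against 212 × 242 expected. Next I'll plan the approach, with the fingers slightly open as a cradle and pushing along tool −x.

```bash
cat >> h.py <<'E'
def plan(wps, shift=(0,0)):
    """wps: (tray x, tray y, world z mm, tilt deg): TCP places, tool -x along tray -y turned by tilt about z"""
    d=np.load('tray.npz'); o,R=d['o'],d['R']; s=env.sense(); E=s['ee_rot']; p0=s['tool_pos']
    yaw=np.degrees(np.arctan2(R[1,0],R[0,0])); psi=np.degrees(np.arctan2(E[1,0],E[0,0]))
    for x,y,z,t in wps:
        w=R@[x,y]+o+shift; dl=E.T@(np.array([*w,z])/1000-p0)
        r=-((yaw+90+t-psi+180)%360-180)
        print((x,y,z,t),'->',np.round(dl/.75,4),'roll',round(r/90,4),'mm',np.round(dl*1000,1))
def where(shift=(0,0)):
    d=np.load('tray.npz'); s=env.sense(); E=s['ee_rot']; yaw=np.degrees(np.arctan2(d['R'][1,0],d['R'][0,0]))
    print('t',round(s['time_s'],2),'tcp tray',np.round(((s['tool_pos'][:2]*1000-d['o']-shift)@d['R']),1),'z',round(s['tool_pos'][2]*1000,1),'tilt',round(np.degrees(np.arctan2(E[1,0],E[0,0]))-90-yaw,1),'F',np.round(s['force'],1),'w',round(s['gripper_width'],4))
E
python3 - <<'E'
from h import *
c=imaging.capture('scene'); p=np.array([(405,62),(86,213),(362,480),(697,288)],float)
px=np.c_[(p[:,0]+.5)/4-.5+220,(p[:,1]+.5)/3.7-.5+180]; P=ray(c,px,.074)*1000
print(P.mean(0),[np.linalg.norm(P[i]-P[(i+1)%4]) for i in range(4)])
plan([(7,30,110,0)],(0,-2.5))
E
```

```text
[549.39601588 -33.740747  ] [np.float64(209.7270365651118), np.float64(242.89913206096), np.float64(209.65673075707184), np.float64(241.69988976881208)]
(7, 30, 110, 0) -> [-0.715  -0.5844  0.1617] roll 0.8012 mm [-536.2 -438.3  121.2]
```

Emit:
apply_moves(
  commands=[
    [0.165,[-0.715,-0.584,0.0],0.801],
    [0.165,[-0.715,-0.584,0.0],0.801],
    [0.165,[-0.715,-0.584,0.0],0.801],
    [0.165,[-0.715,-0.584,0.0],0.801],
    [0.165,[-0.715,-0.584,0.0],0.801],
    [0.165,[-0.715,-0.584,0.0],0.801],
    [0.165,[-0.715,-0.584,0.0],0.801],
    [0.165,[-0.715,-0.584,0.0],0.801],
    [0.165,[-0.715,-0.584,0.0],0.801],
    [0.165,[-0.715,-0.584,0.0],0.801],
    [0.165,[-0.715,-0.584,0.0],0.801],
    [0.165,[-0.715,-0.584,0.0],0.801],
  ],
)

```text
time_s: 1.45
tool_pos: [0.4406, 0.1517, 0.2317]
ee_rot: [[-0.059, 0.998, 0.001], [0.998, 0.059, 0.0], [0.0, 0.001, -1.0]]
force: [0.6, 1.7, -0.1]
gripper_width: 0.0142
finger_force: 0.0
```

```bash
python3 - <<'E'
from h import *
where((.6,-2)); plan([(7,30,110,0)],(.6,-2))
E
```

```text
t 1.45 tcp tray [-97.1 189.5] z 231.7 tilt -0.0 F [ 0.6  1.7 -0.1] w 0.0142
(7, 30, 110, 0) -> [-0.2126  0.1388  0.1623] roll -0.0004 mm [-159.4  104.1  121.7]
```

Emit:
apply_moves(
  commands=[
    [0.165,[-0.21,0.137,0.0],0],
    [0.165,[-0.21,0.137,0.0],0],
    [0.165,[-0.21,0.137,0.0],0],
    [0.165,[-0.21,0.137,0.08],0],
    [0.165,[-0.21,0.137,0.16],0],
    [0.165,[-0.21,0.137,0.16],0],
    [0.165,[-0.21,0.137,0.16],0],
    [0.165,[-0.21,0.137,0.16],0],
  ],
)

```text
time_s: 2.12
tool_pos: [0.5488, 0.0024, 0.1072]
ee_rot: [[-0.058, 0.998, -0.008], [0.998, 0.058, 0.002], [0.002, -0.008, -1.0]]
force: [-1.9, 0.7, -0.1]
gripper_width: 0.0144
finger_force: 0.0
```

```bash
python3 - <<'E'
from h import *
where((.6,-2)); plan([(7,30,110,0),(7,30,54,0)],(.6,-2))
c=imaging.capture('scene'); cv2.imwrite('pics/s2.png',cv2.resize(c['pixels'][150:340,220:410,::-1],None,fx=4,fy=3.1,interpolation=cv2.INTER_CUBIC))
E
```

```text
t 2.12 tcp tray [ 2.1 34. ] z 107.2 tilt -0.1 F [-1.9  0.7 -0.1] w 0.0144
(7, 30, 110, 0) -> [-0.0054  0.0065 -0.0038] roll -0.0007 mm [-4.   4.9 -2.8]
(7, 30, 54, 0) -> [-0.0055  0.0072  0.0709] roll -0.0007 mm [-4.1  5.4 53.2]
```

View pics/s2.png

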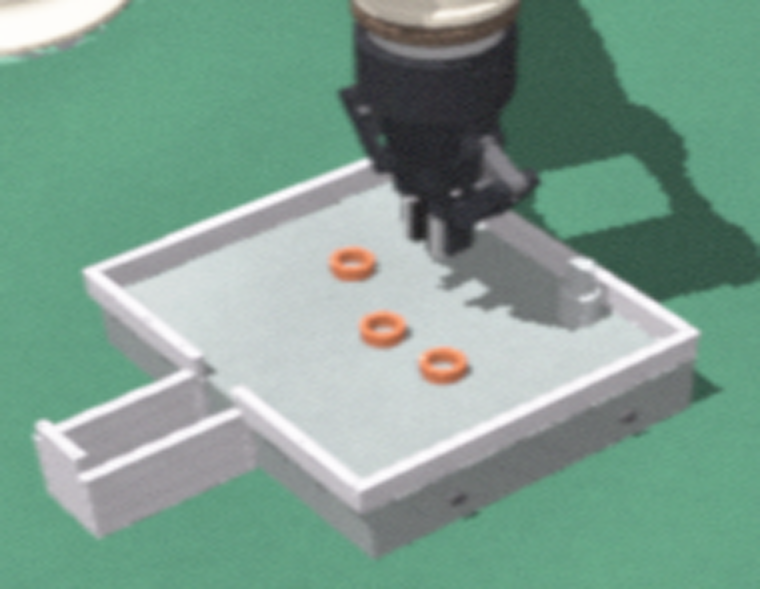

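The fingers are at about (435,235) in this crop, above the tray floor behind the middle sleeve at (383,329). All three sleeves are undisturbed. I'll lower them next.

Emit:
apply_moves(
  commands=[
    [0.165,[-0.004,0.006,0.0],0],
    [0.165,[-0.004,0.006,0.02],0],
    [0.165,[-0.004,0.006,0.04],0],
    [0.165,[-0.004,0.006,0.055],0],
    [0.165,[-0.004,0.006,0.062],0],
    [0.165,[-0.004,0.006,0.064],0],
    [0.165,[-0.004,0.006,0.064],0],
    [0.165,[-0.004,0.006,0.064],0],
  ],
)

```text
time_s: 2.83
tool_pos: [0.5571, -0.0002, 0.0645]
ee_rot: [[-0.06, 0.998, 0.002], [0.998, 0.06, -0.0], [-0.001, 0.002, -1.0]]
force: [0.5, 1.1, 0.4]
gripper_width: 0.0139
finger_force: 0.0
```

```bash
python3 - <<'E'
from h import *
where((.6,-2)); plan([(7,30,54,0),(7,18,54,0),(0,-50,54,0)],(.6,-2))
c=imaging.capture('wrist'); cv2.imwrite('pics/w1.png',c['pixels'][:,:,::-1])
E
```

```text
t 2.83 tcp tray [10.2 30.9] z 64.5 tilt 0.0 F [0.5 1.1 0.4] w 0.0139
(7, 30, 54, 0) -> [-0.0012 -0.0043  0.0139] roll 0.0005 mm [-0.9 -3.2 10.5]
(7, 18, 54, 0) -> [-0.0172 -0.0043  0.014 ] roll 0.0005 mm [-12.9  -3.2  10.5]
(0, -50, 54, 0) -> [-0.1079 -0.0137  0.014 ] roll 0.0005 mm [-80.9 -10.3  10.5]
```

Emit:
apply_moves(
  commands=[
    [0.165,[0,-0.003,0.008],0],
    [0.165,[0,-0.003,0.0147],0],
    [0.165,[0,-0.003,0.0147],0],
    [0.165,[-0.008,-0.003,0.0147],0],
    [0.165,[-0.015,-0.003,0.0147],0],
    [0.165,[-0.022,-0.003,0.0147],0],
    [0.165,[-0.029,-0.004,0.0147],0],
    [0.165,[-0.036,-0.005,0.0147],0],
    [0.165,[-0.043,-0.006,0.0147],0],
    [0.165,[-0.05,-0.007,0.0147],0],
    [0.165,[-0.05,-0.007,0.0147],0],
    [0.165,[-0.05,-0.007,0.0147],0],
  ],
)

```text
time_s: 3.88
tool_pos: [0.5533, -0.0383, 0.0523]
ee_rot: [[-0.059, 0.998, 0.0], [0.998, 0.059, 0.0], [0.0, 0.0, -1.0]]
force: [-0.3, -0.6, -0.4]
gripper_width: 0.0144
finger_force: 0.0
```

```bash
python3 - <<'E'
from h import *
where((.6,-2))
d=np.load('tray.npz')
for n,sh in(('top',(0,0)),('scene',(1.2,-4))):
    c=imaging.capture(n)
    for s in sleeves(c):
        l=(np.array(s[3:])*1000-d['o']-sh)@d['R']
        if abs(l[0])<120 and abs(l[1])<130: print(n,np.round(s[:3],1),np.round(l,1))
cv2.imwrite('pics/s3.png',cv2.resize(c['pixels'][150:340,220:410,::-1],None,fx=4,fy=3.1,interpolation=cv2.INTER_CUBIC))
E
```

```text
t 3.88 tcp tray [ 4.1 -6.8] z 52.3 tilt -0.0 F [-0.3 -0.6 -0.4] w 0.0144
scene [330.3 267.2   6. ] [51.6 -3.3]
scene [306.  259.5   6.3] [  4.3 -28.9]
```

View pics/s3.png

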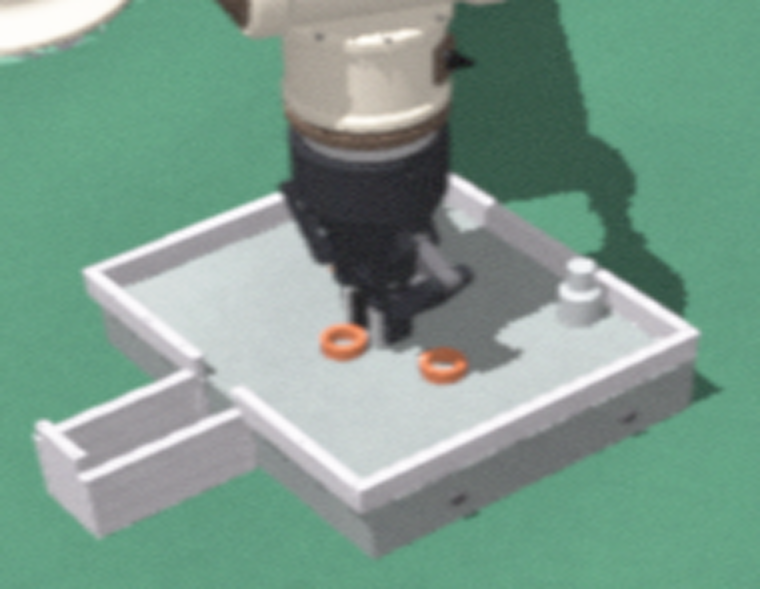

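The sleeve sits in the cradle at (345,340) in this crop, which is tray (4.3, −28.9), 22 mm ahead of the TCP as planned. The neighbouring sleeve is untouched. I'll carry on to the gate.

Emit:
apply_moves(
  commands=[
    [0.165,[-0.008,-0.001,0],0],
    [0.165,[-0.016,-0.002,0],0],
    [0.165,[-0.024,-0.003,0],0],
    [0.165,[-0.032,-0.004,0],0],
    [0.165,[-0.04,-0.005,0],0],
    [0.165,[-0.048,-0.0055,0],0],
    [0.165,[-0.056,-0.0055,0],0],
    [0.165,[-0.064,-0.0055,0],0],
    [0.165,[-0.072,-0.0055,0],0],
    [0.165,[-0.078,-0.0055,0],0],
    [0.165,[-0.078,-0.0055,0],0],
    [0.165,[-0.078,-0.0055,0],0],
  ],
)

```text
time_s: 4.98
tool_pos: [0.5527, -0.0968, 0.0523]
ee_rot: [[-0.059, 0.998, 0.0], [0.998, 0.059, 0.0], [0.0, 0.0, -1.0]]
force: [0.1, 0.3, 0.4]
gripper_width: 0.0138
finger_force: 0.0
```

```bash
cat >> h.py <<'E'
def look(ns=('top','scene'),png=None):
    where((.6,-2)); d=np.load('tray.npz')
    for n in ns:
        sh=(0,0) if n=='top' else (1.2,-4); c=imaging.capture(n)
        for s in sleeves(c,amin=8):
            l=(np.array(s[3:])*1000-d['o']-sh)@d['R']
            if abs(l[0])<120 and -215<l[1]<130: print(n,np.round(s[:3],1),np.round(l,1))
        if png and n==png[0]: cv2.imwrite(png[1],cv2.resize(c['pixels'][150:340,220:410,::-1],None,fx=4,fy=3.1,interpolation=cv2.INTER_CUBIC))
E
python3 -c "from h import *; look()"
```

```text
t 4.98 tcp tray [  0.1 -65.2] z 52.3 tilt -0.0 F [0.1 0.3 0.4] w 0.0138
scene [280.5 271.    6.7] [ -1.6 -87.5]
scene [330.2 267.1   6.1] [51.3 -3.2]
scene [307.3 235.1   5.8] [-51.8  15.5]
```

Emit:
apply_moves(
  commands=[
    [0.165,[-0.007,0,0],0],
    [0.165,[-0.014,0,0],0],
    [0.165,[-0.02,0,0],0],
    [0.165,[-0.025,0,0],0],
    [0.165,[-0.028,0,0],0],
    [0.165,[-0.028,0,0],0],
    [0.165,[-0.028,0,0],0],
  ],
)

```text
time_s: 5.67
tool_pos: [0.5539, -0.1177, 0.0522]
ee_rot: [[-0.059, 0.998, -0.0], [0.998, 0.059, 0.0], [0.0, -0.0, -1.0]]
force: [0.1, -0.1, 0.7]
gripper_width: 0.014
finger_force: 0.0
```

```bash
python3 -c "from h import *; look(png=('scene','pics/s4.png'))"
```

```text
t 5.67 tcp tray [  0.  -86.2] z 52.2 tilt 0.0 F [ 0.1 -0.1  0.7] w 0.014
top [377.  250.    4.5] [  -9.6 -122.6]
top [320.4 227.3   5.9] [50.7 -3.1]
scene [330.2 267.1   6.1] [51.3 -3.2]
scene [307.6 235.    5.5] [-51.8  16.3]
```

View pics/s4.png

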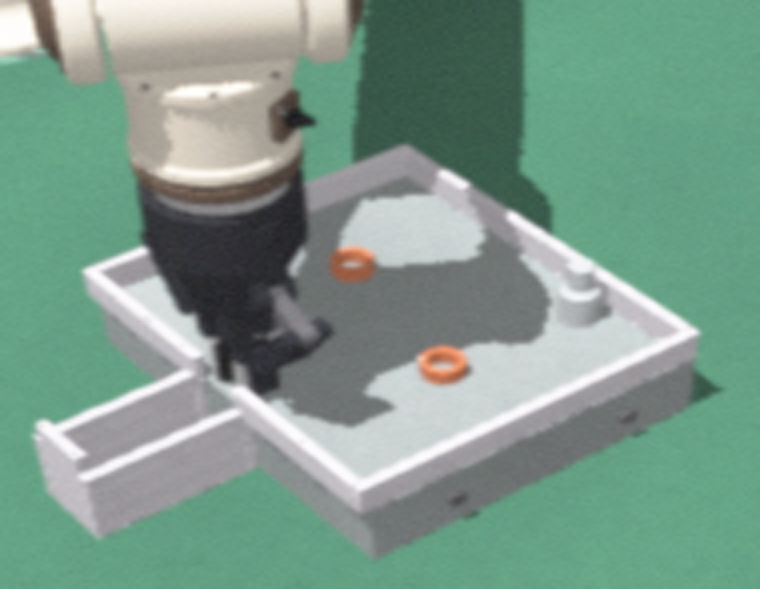

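The first sleeve has dropped: the top view sees copper in the slot at (377,250), and the scene crop shows only the other two, at (353,264) and (443,365), still on the floor. I'll back off and go to the +x sleeve.

```bash
python3 -c "
from h import *
plan([(0,-66,53,0),(0,-60,112,0),(63.5,30,112,-20),(63.5,30,53,-20)],(.6,-2))"
```

```text
(0, -66, 53, 0) -> [ 0.0265  0.     -0.0011] roll 0.0002 mm [19.9  0.  -0.8]
(0, -60, 112, 0) -> [ 0.0345  0.     -0.0797] roll 0.0002 mm [ 25.9   0.  -59.8]
(63.5, 30, 112, -20) -> [ 0.1545  0.0847 -0.0797] roll 0.2225 mm [115.9  63.6 -59.8]
(63.5, 30, 53, -20) -> [ 0.1545  0.0848 -0.0011] roll 0.2225 mm [115.9  63.6  -0.8]
```

Emit:
apply_moves(
  commands=[
    [0.165,[0.015,0,-0.001],0],
    [0.165,[0.027,0,-0.02],0],
    [0.165,[0.035,0,-0.055],0],
    [0.165,[0.05,0.01,-0.08],0.05],
    [0.165,[0.09,0.04,-0.08],0.12],
    [0.165,[0.13,0.07,-0.08],0.18],
    [0.165,[0.1545,0.085,-0.08],0.2225],
    [0.165,[0.1545,0.085,-0.08],0.2225],
    [0.165,[0.1545,0.085,-0.08],0.2225],
  ],
)

```text
time_s: 6.52
tool_pos: [0.6104, 0.0037, 0.1121]
ee_rot: [[0.282, 0.959, -0.001], [0.959, -0.282, -0.0], [-0.0, -0.001, -1.0]]
force: [-0.7, 0.0, -0.1]
gripper_width: 0.0138
finger_force: 0.0
```

```bash
python3 -c "
from h import *
look(('top',)); plan([(63.5,30,53,-20)],(.6,-2))"
```

```text
t 6.52 tcp tray [63.7 31.6] z 112.1 tilt -19.8 F [-0.7  0.  -0.1] w 0.0138
top [315.5 274.5   5.1] [-53.2  15.5]
top [375.7 248.7   5.8] [  -6.4 -120. ]
(63.5, 30, 53, -20) -> [-0.0005  0.0006  0.0786] roll 0.0015 mm [-0.4  0.5 59. ]
```

Emit:
apply_moves(
  commands=[
    [0.165,[0,0,0.03],0],
    [0.165,[0,0,0.055],0],
    [0.165,[0,0,0.07],0],
    [0.165,[0,0,0.078],0],
    [0.165,[0,0,0.078],0],
    [0.165,[0,0,0.078],0],
  ],
)

```text
time_s: 7.07
tool_pos: [0.6107, 0.0014, 0.0542]
ee_rot: [[0.286, 0.958, 0.0], [0.958, -0.286, -0.0], [-0.0, 0.0, -1.0]]
force: [0.5, 0.8, 0.2]
gripper_width: 0.0139
finger_force: 0.0
```

```bash
python3 -c "
from h import *
where((.6,-2)); plan([(59,17.7,53,-20),(33,-18,53,-20),(7.5,-54.3,53,-20)],(.6,-2))"
```

```text
t 7.07 tcp tray [63.8 29.4] z 54.2 tilt -20.0 F [0.5 0.8 0.2] w 0.0139
(59, 17.7, 53, -20) -> [-0.0168 -0.0007  0.0016] roll -0.0003 mm [-12.6  -0.5   1.2]
(33, -18, 53, -20) -> [-0.0734 -0.017   0.0016] roll -0.0003 mm [-55.1 -12.7   1.2]
(7.5, -54.3, 53, -20) -> [-0.1306 -0.0323  0.0016] roll -0.0003 mm [-97.9 -24.3   1.2]
```

Emit:
apply_moves(
  commands=[
    [0.165,[-0.008,0,0.0015],0],
    [0.165,[-0.0155,-0.0005,0.0015],0],
    [0.165,[-0.023,-0.0025,0.0015],0],
    [0.165,[-0.031,-0.005,0.0015],0],
    [0.165,[-0.039,-0.0072,0.0015],0],
    [0.165,[-0.047,-0.0095,0.0015],0],
    [0.165,[-0.055,-0.0117,0.0015],0],
    [0.165,[-0.063,-0.014,0.0015],0],
    [0.165,[-0.071,-0.0162,0.0015],0],
    [0.165,[-0.077,-0.018,0.0015],0],
    [0.165,[-0.077,-0.018,0.0015],0],
  ],
)

```text
time_s: 7.98
tool_pos: [0.5807, -0.0504, 0.0526]
ee_rot: [[0.286, 0.958, -0.0], [0.958, -0.286, -0.0], [-0.0, -0.0, -1.0]]
force: [-0.2, -0.7, -0.0]
gripper_width: 0.0144
finger_force: 0.0
```

```bash
python3 -c "
from h import *
look(); plan([(7.5,-54.3,53,-20)],(.6,-2))"
```

```text
t 7.98 tcp tray [ 30.7 -20.5] z 52.6 tilt -20.1 F [-0.2 -0.7 -0. ] w 0.0144
top [375.7 248.7   5.8] [  -6.4 -120. ]
top [339.1 239.2   5. ] [ 20.8 -42.1]
scene [306.5 267.5   6.4] [ 22.8 -41.2]
scene [304.  235.    3.2] [-56.4  10.2]
(7.5, -54.3, 53, -20) -> [-0.0539 -0.014  -0.0005] roll -0.0003 mm [-40.5 -10.5  -0.4]
```

Emit:
apply_moves(
  commands=[
    [0.165,[-0.008,-0.002,0],0],
    [0.165,[-0.016,-0.004,0],0],
    [0.165,[-0.024,-0.0062,0],0],
    [0.165,[-0.032,-0.0083,0],0],
    [0.165,[-0.04,-0.0104,0],0],
    [0.165,[-0.048,-0.0125,0],0],
    [0.165,[-0.054,-0.014,0],0],
    [0.165,[-0.0541,-0.0165,0],-0.055],
    [0.165,[-0.0544,-0.019,0],-0.11],
    [0.165,[-0.055,-0.0215,0],-0.165],
    [0.165,[-0.0558,-0.024,0],-0.222],
    [0.165,[-0.0558,-0.024,0],-0.222],
  ],
)

```text
time_s: 9.08
tool_pos: [0.5516, -0.0848, 0.0526]
ee_rot: [[-0.061, 0.998, -0.0], [0.998, 0.061, 0.0], [0.0, -0.0, -1.0]]
force: [0.0, -1.1, 0.8]
gripper_width: 0.014
finger_force: 0.0
```

```bash
python3 -c "
from h import *
look(); plan([(0,-54,53,0),(0,-70,53,0),(0,-86,53,0)],(.6,-2))"
```

```text
t 9.08 tcp tray [ -0.4 -53.1] z 52.6 tilt 0.1 F [ 0.  -1.1  0.8] w 0.014
scene [286.  268.5   6.3] [ -0.4 -75. ]
scene [308.5 234.9   5.1] [-50.7  17.9]
(0, -54, 53, 0) -> [-0.0012 -0.     -0.0004] roll -0.002 mm [-0.9 -0.  -0.3]
(0, -70, 53, 0) -> [-0.0225  0.0001 -0.0004] roll -0.002 mm [-16.9   0.   -0.3]
(0, -86, 53, 0) -> [-0.0438  0.0001 -0.0004] roll -0.002 mm [-32.9   0.1  -0.3]
```

Emit:
apply_moves(
  commands=[
    [0.165,[-0.007,0,0],0],
    [0.165,[-0.014,0,0],0],
    [0.165,[-0.021,0,0],0],
    [0.165,[-0.028,0,0],0],
    [0.165,[-0.035,0,0],0],
    [0.165,[-0.041,0,0],0],
    [0.165,[-0.044,0,0],0],
    [0.165,[-0.044,0,0],0],
    [0.165,[-0.044,0,0],0],
    [0.165,[-0.03,0,0],0],
    [0.165,[-0.02,0,-0.03],0],
    [0.165,[-0.01,0,-0.08],0],
  ],
)

```text
time_s: 10.18
tool_pos: [0.5486, -0.0893, 0.1086]
ee_rot: [[-0.059, 0.998, -0.01], [0.998, 0.059, 0.004], [0.005, -0.009, -1.0]]
force: [1.3, 0.4, 0.5]
gripper_width: 0.0144
finger_force: 0.0
```

```bash
python3 -c "
from h import *
look(); plan([(-30,0,112,0),(-60,47,112,20),(-64.5,48,112,20)],(.6,-2))"
```

```text
t 10.18 tcp tray [ -3.6 -57.5] z 108.6 tilt -0.0 F [1.3 0.4 0.5] w 0.0144
top [372.  248.    6.4] [  -4.3 -112.2]
scene [307.6 235.    5.5] [-51.8  16.3]
(-30, 0, 112, 0) -> [ 0.0802 -0.0452  0.0081] roll 0.0008 mm [ 60.2 -33.9   6. ]
(-60, 47, 112, 20) -> [ 0.1429 -0.0851  0.0074] roll -0.2214 mm [107.2 -63.8   5.6]
(-64.5, 48, 112, 20) -> [ 0.1443 -0.0911  0.0074] roll -0.2214 mm [108.2 -68.3   5.5]
```

Emit:
apply_moves(
  commands=[
    [0.165,[0.04,-0.02,0],-0.05],
    [0.165,[0.08,-0.045,0],-0.1],
    [0.165,[0.12,-0.065,0],-0.167],
    [0.165,[0.15,-0.0815,0],-0.167],
    [0.165,[0.15,-0.0815,0],-0.167],
    [0.165,[0.15,-0.0815,0],-0.167],
    [0.165,[0.15,-0.0815,0],-0.167],
  ],
)

```text
time_s: 10.87
tool_pos: [0.4852, 0.0167, 0.1128]
ee_rot: [[-0.316, 0.949, 0.001], [0.949, 0.316, -0.0], [-0.001, 0.001, -1.0]]
force: [0.9, 0.9, 0.1]
gripper_width: 0.0141
finger_force: 0.0
```

```bash
python3 - <<'E'
from h import *
look(('scene',)); plan([(-61,52,53,15)],(.6,-2))
c=imaging.capture('top'); cv2.imwrite('pics/t5.png',cv2.resize(c['pixels'][180:320,255:425,::-1],None,fx=4.5,fy=4.2,interpolation=cv2.INTER_CUBIC))
E
```

```text
t 10.87 tcp tray [-60.5  52. ] z 112.8 tilt 15.0 F [0.9 0.9 0.1] w 0.0141
scene [307.6 234.8   5.4] [-52.2  16.7]
(-61, 52, 53, 15) -> [ 0.0008 -0.0008  0.0798] roll -0.0002 mm [ 0.6 -0.6 59.8]
```

View pics/t5.png

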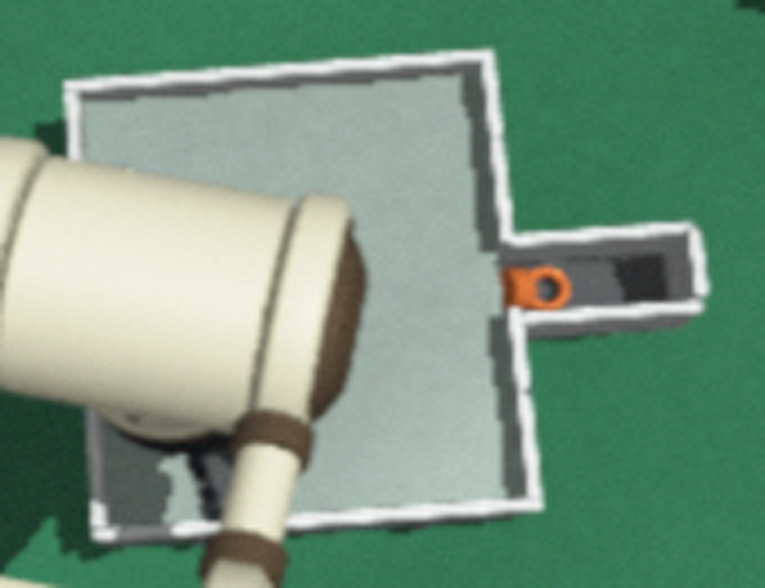

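The top crop shows two sleeves in the slot: one flat at (548,288) and one on edge beside the gate face at (515,288). Both are well below the floor. The third still sits at tray (−52, 17). I'll lower behind it and push.

Emit:
apply_moves(
  commands=[
    [0.165,[0,0,0.03],0],
    [0.165,[0,0,0.055],0],
    [0.165,[0,0,0.07],0],
    [0.165,[0,0,0.0795],0],
    [0.165,[0,0,0.0795],0],
    [0.165,[0,0,0.0795],0],
  ],
)

```text
time_s: 11.47
tool_pos: [0.4851, 0.0164, 0.0532]
ee_rot: [[-0.315, 0.949, -0.0], [0.949, 0.315, 0.0], [0.0, -0.0, -1.0]]
force: [-0.5, -0.7, 0.1]
gripper_width: 0.0139
finger_force: 0.0
```

```bash
python3 -c "
from h import *
where((.6,-2)); plan([(-57.7,38.2,53,15),(-32,-8,53,15),(-5.7,-53.8,53,15)],(.6,-2))"
```

```text
t 11.47 tcp tray [-60.7  51.8] z 53.2 tilt 15.0 F [-0.5 -0.7  0.1] w 0.0139
(-57.7, 38.2, 53, 15) -> [-0.0185 -0.0008  0.0003] roll -0.0002 mm [-13.9  -0.6   0.2]
(-32, -8, 53, 15) -> [-0.0869  0.0163  0.0003] roll -0.0002 mm [-65.2  12.3   0.2]
(-5.7, -53.8, 53, 15) -> [-0.155   0.0344  0.0003] roll -0.0002 mm [-116.2   25.8    0.2]
```

Emit:
apply_moves(
  commands=[
    [0.165,[-0.008,0,0],0],
    [0.165,[-0.015,0,0],0],
    [0.165,[-0.022,0.0005,0],0],
    [0.165,[-0.03,0.0023,0],0],
    [0.165,[-0.038,0.0043,0],0],
    [0.165,[-0.046,0.0063,0],0],
    [0.165,[-0.054,0.0083,0],0],
    [0.165,[-0.062,0.0103,0],0],
    [0.165,[-0.07,0.0123,0],0],
    [0.165,[-0.078,0.0143,0],0],
    [0.165,[-0.084,0.0158,0],0],
    [0.165,[-0.084,0.0158,0],0],
  ],
)

```text
time_s: 12.47
tool_pos: [0.5166, -0.0402, 0.0532]
ee_rot: [[-0.315, 0.949, 0.001], [0.949, 0.315, -0.0], [-0.001, 0.001, -1.0]]
force: [-0.2, 0.3, -0.3]
gripper_width: 0.014
finger_force: 0.0
```

```bash
python3 -c "
from h import *
look(); plan([(-5.7,-53.8,53,15),(-2.9,-53.2,53,7.5),(0,-53,53,0)],(.6,-2))"
```

```text
t 12.47 tcp tray [-32.6  -6.6] z 53.2 tilt 15.0 F [-0.2  0.3 -0.3] w 0.014
top [373.5 247.5   8.3] [  -3.5 -115.5]
scene [297.2 250.5   6.2] [-27.7 -27.9]
(-5.7, -53.8, 53, 15) -> [-0.0714  0.0189 -0.0001] roll -0.0001 mm [-53.6  14.2  -0.1]
(-2.9, -53.2, 53, 7.5) -> [-0.0716  0.0228 -0.0001] roll 0.0832 mm [-53.7  17.1  -0.1]
(0, -53, 53, 0) -> [-0.0724  0.0266 -0.0001] roll 0.1666 mm [-54.3  19.9  -0.1]
```

Sleeve at (−27.7, −27.9), as expected.

Emit:
apply_moves(
  commands=[
    [0.165,[-0.008,0.002,0],0],
    [0.165,[-0.016,0.004,0],0],
    [0.165,[-0.024,0.0063,0],0],
    [0.165,[-0.032,0.0085,0],0],
    [0.165,[-0.04,0.0106,0],0],
    [0.165,[-0.048,0.0127,0],0],
    [0.165,[-0.056,0.0148,0],0],
    [0.165,[-0.064,0.017,0],0],
    [0.165,[-0.0714,0.019,0],0],
    [0.165,[-0.0715,0.0215,0],0.055],
    [0.165,[-0.072,0.024,0],0.11],
    [0.165,[-0.0725,0.0266,0],0.167],
  ],
)

```text
time_s: 13.57
tool_pos: [0.5523, -0.085, 0.053]
ee_rot: [[-0.054, 0.999, 0.0], [0.999, 0.054, -0.0], [-0.0, 0.0, -1.0]]
force: [0.1, -0.3, -0.0]
gripper_width: 0.0141
finger_force: 0.0
```

```bash
python3 -c "
from h import *
look(); plan([(0,-86,53,0)],(.6,-2))"
```

```text
t 13.57 tcp tray [  0.4 -53.4] z 53.0 tilt -0.3 F [ 0.1 -0.3 -0. ] w 0.0141
top [367.  248.5   3.6] [  -4.6 -101.2]
scene [286.  269.    6.4] [  0.7 -75.8]
(0, -86, 53, 0) -> [-0.0436 -0.0006  0.0001] roll -0.0004 mm [-32.7  -0.5   0.1]
```

Emit:
apply_moves(
  commands=[
    [0.165,[-0.008,0,0],0],
    [0.165,[-0.018,-0.0005,0],0],
    [0.165,[-0.03,-0.0005,0],0],
    [0.165,[-0.042,-0.0005,0],0],
    [0.165,[-0.0445,-0.0005,0],0],
    [0.165,[-0.0445,-0.0005,0],0],
    [0.165,[-0.0445,-0.0005,0],0],
    [0.165,[-0.03,0,0],0],
    [0.165,[-0.02,0,-0.03],0],
    [0.165,[0.0,0,-0.08],0],
    [0.165,[0.05,0,-0.1],0],
    [0.165,[0.1,0,-0.1],0],
  ],
)

```text
time_s: 14.67
tool_pos: [0.5507, -0.0091, 0.1332]
ee_rot: [[-0.057, 0.998, 0.009], [0.998, 0.057, -0.002], [-0.002, 0.009, -1.0]]
force: [1.4, -1.0, -0.6]
gripper_width: 0.0139
finger_force: 0.0
```

Emit:
apply_moves(
  commands=[
    [0.165,[0.03,0,-0.05],0],
    [0.165,[0.03,0,-0.05],0],
    [0.165,[0.03,0,-0.05],0],
    [0.165,[0.03,0,-0.05],0],
    [0.165,[0.03,0,-0.05],0],
  ],
)

```text
time_s: 15.08
tool_pos: [0.5454, 0.0127, 0.1642]
ee_rot: [[-0.059, 0.998, -0.002], [0.998, 0.059, 0.0], [0.0, -0.002, -1.0]]
force: [-1.0, 0.0, -0.3]
gripper_width: 0.0141
finger_force: 0.0
```

```bash
python3 - <<'E'
from h import *
look(('scene',))
c=imaging.capture('top'); cv2.imwrite('pics/t6.png',cv2.resize(c['pixels'][180:320,255:425,::-1],None,fx=4.5,fy=4.2,interpolation=cv2.INTER_CUBIC))
E
```

```text
t 15.08 tcp tray [-0.7 44.5] z 164.2 tilt -0.0 F [-1.   0.  -0.3] w 0.0141
```

View pics/t6.png

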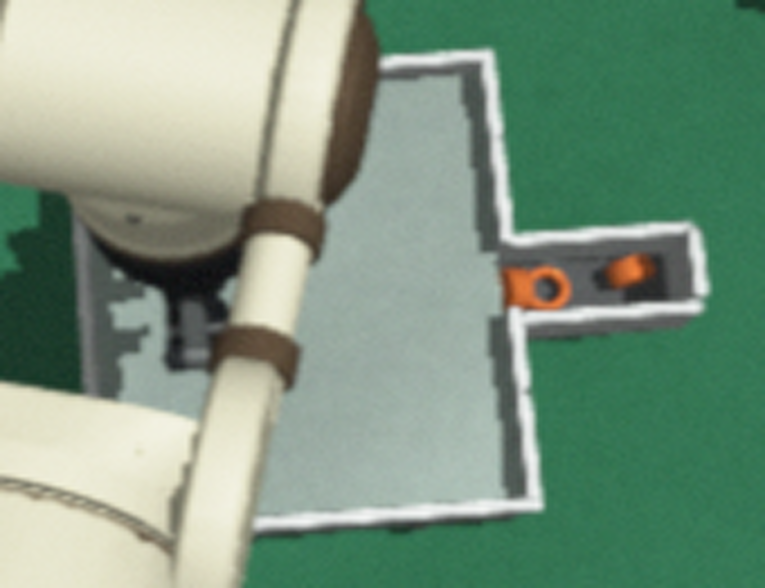

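All three sleeves are in the slot: one flat at (548,288), one on edge at the gate face, and the third on edge at (630,270). The third may still be rolling, so I'll wait and check.

Emit:
apply_moves(
  commands=[
    [0.165,[0,0,0],0],
    [0.165,[0,0,0],0],
    [0.165,[0,0,0],0],
    [0.165,[0,0,0],0],
    [0.165,[0,0,0],0],
    [0.165,[0,0,0],0],
    [0.165,[0,0,0],0],
    [0.165,[0,0,0],0],
    [0.165,[0,0,0],0],
    [0.165,[0,0,0],0],
    [0.165,[0,0,0],0],
    [0.165,[0,0,0],0],
  ],
)

```text
time_s: 16.18
tool_pos: [0.5463, 0.0127, 0.1655]
ee_rot: [[-0.059, 0.998, 0.0], [0.998, 0.059, -0.0], [-0.0, 0.0, -1.0]]
force: [0.3, -0.7, -0.3]
gripper_width: 0.0141
finger_force: 0.0
```

```bash
python3 - <<'E'
from h import *
a=cv2.imread('pics/t6.png').astype(int)
for i in range(3):
    look(('top',))
c=imaging.capture('top'); b=cv2.resize(c['pixels'][180:320,255:425,::-1],None,fx=4.5,fy=4.2,interpolation=cv2.INTER_CUBIC)
print('slot change',np.abs(a-b)[230:320,505:700].max(),'mean',np.abs(a-b)[230:320,505:700].mean())
c=imaging.capture('scene')['pixels'].astype(int); o=cv2.imread('pics/scene0.png')[:,:,::-1]
print('gauge change',np.abs(c-o)[225:262,355:375].mean())
E
```

```text
t 16.18 tcp tray [ 0.2 44.5] z 165.5 tilt -0.0 F [ 0.3 -0.7 -0.3] w 0.0141
top [373.5 248.    8.1] [  -4.6 -115.4]
top [394.5 244.    5.6] [   0.8 -162. ]
t 16.23 tcp tray [ 0.2 44.5] z 165.5 tilt -0.0 F [-0.4  0.6  0.5] w 0.014
top [373.5 248.    8.1] [  -4.6 -115.4]
top [394.5 244.    5.6] [   0.8 -162. ]
t 16.28 tcp tray [ 0.2 44.5] z 165.5 tilt -0.0 F [ 0.1  0.1 -0.7] w 0.014
top [373.5 248.    8.1] [  -4.6 -115.4]
top [394.5 244.    5.6] [   0.8 -162. ]
slot change 22 mean 1.6220132953466286
gauge change 28.101801801801802
```

```bash
python3 -c "from bench import env; print(env.job_done())"
```

```text
the job is handed in; nothing more can be done
None
```

All three sleeves were swept one at a time through the gate and are at rest in the slot, and the job was handed in at about 16 s; the verdict was not shown, and the gauge looked undisturbed mid-run but was not confirmed at the end.

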